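Roll a can along the runway into the seam-inspection seat

ROBOT

A 6-joint arm with a two-finger parallel gripper is mounted at the origin on a cart in front of the work surface, level with it; the furniture and walls round the work are solid. World frame = base frame: x ahead of the robot, y to its left, z up, the work surface at z = 0. Lengths are in m, angles in rad, forces in N, time in s.
With the tool pointing down it reaches from about 0.325 to 0.9 m from the base axis. Payload 6.1 kg.
Tool frame: the origin (TCP) lies midway between the tips of the shut fingers; the grasp point (between the pads) lies 19 mm behind it; z points along the fingers, x is the direction in which the jaws open and shut, and the axes are right-handed (so a half turn about z gives the same grasp; the last joint's range is limited). The gripper opens to 85 mm and grips with 20 to 120 N. Pads are 22 mm wide; open, the fingers measure 114 mm over their backs; the gripper's body (76 mm by 85 mm) begins 54 mm behind the grasp point. The pads swing forward as they close: fully open they stand 13 mm farther back than shut.
Start: joints at [1.13, 0.22, 1.526, -0, 1.395, -0.126], TCP at [0.194, 0.594, 0.231] pointing down, gripper open.
Joint ranges: [-2.98, 2.98], [-0.91, 2.08], [0.09, 2.57], [-1.24, 4.39], [0.2, 2.65], [-2.68, 2.68]. Speed limits (rad/s): [2.57, 2.57, 3.01, 3.14, 3.14, 3.14].

INTERFACE

Orientations are given as a unit quaternion [x, y, z, w].
In Python, from station import arm gives the robot as it stands. The module is installed in compiled form; this text tells all that it offers. Calls block until the motion is done:
- arm.goto(position, orientation): joint-space move of the TCP to a pose.
- arm.line_to(position, ori=None, feed=0.15, stop_force=None): straight line of the TCP; ori=None keeps the orientation; feed is the mean speed in m/s. With stop_force (N) it stops when the force on the tool has changed by that much, and returns True; else False.
- arm.movej(angles): joint-space move.
- arm.gripper_to(opening, force=None): opening from 0.0 (shut) to 1.0 (fully open); force is the grip in N (None keeps the last); returns when the fingers have stopped.
- arm.pause(seconds).
- arm.inverse_kinematics(position, orientation): joint angles nearest the present ones, or None.
- arm.get_obs(): the state.
- arm.capture(name): name is "scene" or "top" or "wrist"; returns (picture, depth): 400x640x3 uint8, blue, green, red; 400x640 float32, m along the optical axis (not along the pixel's ray), 0 where there is no reading.
- arm.camera_info(name): a dict with "fx", "fy", "cx", "cy" (pixels), "k1" (the pictures are not rectified: a ray, as slopes to the right and down, at radius r is drawn at 1 + k1 r^2 times it, then the intrinsics apply), "R" (3x3) and "t" (3): a world point X has camera coordinates R X + t; the wrist camera has in their place "tool_from_camera" (4x4, takes a point from camera to tool coordinates, whose origin is the TCP and whose axes are the tool frame's). Camera axes: x right, y down, z forward; pixel columns grow to the right and rows downward; lengths in m; the calibration is good to about 2 mm. A picture is of the moment at which its call begins: read the wrist's pose just before it. camera_info takes no time and is no camera call.
A pose or a line that the arm cannot do raises arm.Unreachable and nothing moves.
- arm.close_job(): hands the job in, once; it reports no verdict.
Trained networks look in the newest picture that a camera, given by its name, has taken for a name from the list of things; names that differ only in an ending like _2 or _b are one class to them, and where a whole thing is asked for, a point or a joint stands for the part that bears it (a point fixed in the world has none). Each returns a list of dicts, best first, with "p" (0 to 1); they miss things now and then, are a little off and sometimes report something else, mostly with a low value. They report only what shows in the picture. A call takes as long as a camera call.
- arm.look_for(camera, target): "location" ([column, row] in pixels, amid what is visible of it).
- arm.masks_of(camera, target): "region" (400x640 bool, what is visible of it) and "location" ([column, row] in pixels, amid what is visible of it).
The state is a dict: "t": time; "joint_positions": joint angles; "qvel": joint speeds; "tau": joint torques, N m; "tool_pos": TCP position; "tool_rot": TCP orientation; "force": force on the tool from outside, world axes, zero at the start; "wrist_torque": the same for the moment, N m; "opening": opening from 0.0 (shut) to 1.0 (fully open).
Only numpy, scipy, OpenCV 4.12 (cv2) and the standard library are available. Lean on these libraries where they do the work, as an engineer would, in place of code of your own. Each camera call takes 0.05 s, during which the arm holds its last target.

TASK

Pick up the hand pusher and use it to gently roll the lying can along the runway until it drops into the seat, the gap across the deck near the far end. Keep the can slower than about 20 cm a second on the way and never touch it with the hand. Then stand the pusher upright on the table clear of the runway and let go, with the can resting in the seat and the other things left alone.

Things in the scene. Friction and masses are not known exactly. Their poses are not given: they have to be found in the camera images.
- runway: Fixed metal runway, 359 x 135 mm, lying left-right. Origin on the table; +x = rolling direction (roughly to the robot's right), z up. Level deck 14 mm above the table from x = -185 to 72 mm and 108 to 158 mm; the 36 mm gap between is the seat. Side guides (inner faces y = +-57.5, outer +-66.5 mm) and 8 mm end stops beyond the deck ends rise to 30 mm above the table.
- seat (a point): Where the can's centre lies when it rests in the seat: runway x = 90 mm, y = 0, 44.6 mm above the table. Axes as the runway's. There the can sits 4.9 mm lower than on the deck, held by the two deck edges; it runs ahead of the blade as it drops in.
- can: Full sealed cream can, 71 mm diameter, 107 mm long, about 0.38 kg, the only one lying on its side, across the runway's deck, near the end away from the seat. Origin at the centre of one end face; z is the can's axis (level, across the runway). It rolls almost without friction and goes on rolling if pushed and let go.
- can_center (a point): Centre of the lying can: on its axis, midway along its length, 49.4 mm above the table while it is on the deck. Only its position is of use.
- pusher: Loose hand pusher, 0.28 kg, standing at the front left or at the right of the table, blade facing within 0.6 rad of the rolling direction. Origin at the centre of its underside, z up, +x = the way the blade faces. Foot plate 60 (x) x 80 (y) x 6 mm; upright blade 80 mm wide, 62 mm high along the front edge. Held with its underside 38 mm above the table it clears guides and stops.
- lid_stack: Bystander: sleeve of cream can lids, 73 mm diameter, 86 mm high, standing; it stands at the one of the two places where the pusher is not. Origin at the centre of its underside. Leave alone.
- standing_can: Bystander: sealed can standing upright behind the runway, 71 mm diameter, 107 mm high. Origin at the centre of its underside. Leave alone.
- seam_gauge: Bystander: grey seam micrometer lying behind the runway, 157 x 111 x 28 mm. Origin at its underside, near its middle. Leave alone.
- pusher_grip (a point): Middle of the pusher's upright grey grip, 100 mm above its underside on its centre line. The grip is 25 mm (pusher x) by 34 mm (y) and reaches from 65 to 130 mm above the underside. Axes as the pusher's.
- pusher_face (a point): Centre of the blade's flat white pushing face: pusher x = +30 mm, y = 0, 33 mm above the underside. Axes as the pusher's.

How it is judged:
On the way, in this order (a step that is already met when the one before it is completed fails the run):
1. the pusher is lifted off the table (height (world z) of pusher above 0.025 m), for 0.1 s.
2. the pusher pushes the can, still short of the seat (contact force between pusher and can above 0.02 N and x of can_center in the frame of seat below -0.03 m).
3. the can has dropped into the seat (distance between can_center and seat below 0.008 m and z of can_center in the frame of seat below 0.0025 m), for 0.2 s.
At the end, for the whole second after the job is handed in: The can rests in the seat (centre within 8 mm of the seat point and no more than 2.5 mm above it, axis within 0.1 rad of straight across the runway), at rest; the pusher stands upright (within 0.1 rad) with its foot on the table, at rest, touching neither runway nor can (all of step 3 and angle between the z axis of can and the y axis of runway, either way round below 0.1 rad and linear speed of each of can, pusher below 0.02 m/s and height (world z) of pusher between -0.006 and 0.006 m and angle between pusher's own z axis and vertical below 0.1 rad and contact force between pusher and runway below 0.05 N and contact force between pusher and can below 0.02 N).
It fails at once if the hand or arm touches the can (contact force between any of the arm, the fingers and can above 0.3 N).
It fails at once if the can travels faster than 0.22 m/s before it reaches the seat (x of can_center in the frame of seat below -0.02 m and linear speed of can above 0.22 m/s).
It fails at once if the can leaves the runway (height (world z) of can_center below 0.04 m or height (world z) of can_center above 0.075 m).
It fails at once if a bystander is moved more than 20 mm (distance of any of lid_stack, standing_can, seam_gauge from where it was at the start of the episode above 0.02 m).
It also fails if it takes over 64 s, if anything falls off the work surface, if the arm or the gripper's body presses on something with over 40 N, if the wrist force passes 120 N, or if a joint passes its speed limit or range.

## Working session

There is one attempt and no reset: what is moved stays moved. The work goes in short steps, each a Python script; the robot and the scene stay as the last script left them, time stands still between calls to the robot, and variables do not carry over. Pictures are saved under pics/ and viewed, and the job is handed in when it is done.

```bash
mkdir -p pics; ls
python3 - <<'E'
from station import arm
import cv2,numpy as np
for n in ["scene","top"]:
    im,d=arm.capture(n); cv2.imwrite(f"pics/{n}0.png",im); np.save(f"pics/{n}0d.npy",d)
    print(n,arm.camera_info(n))
    for t in ["runway","can","pusher","pusher_grip","pusher_face","lid_stack","standing_can","seam_gauge"]:
        print(t,[(np.round(r["location"]),round(r["p"],2)) for r in arm.look_for(n,t)][:3])
print(arm.camera_info("wrist"))
print(arm.get_obs())
E
```

```text
pics
scene {'fx': 434.454647867261, 'fy': 434.454647867261, 'cx': 316.5647628618028, 'cy': 195.7433137667001, 'k1': -0.10004328330365247, 'R': array([[ 0.88790389, -0.45971448,  0.01700843],
       [-0.26246838, -0.53660916, -0.80197317],
       [ 0.37780556,  0.70761092, -0.59711787]]), 't': array([-0.49558156,  0.20917853,  0.82139614])}
runway [(array([308., 210.]), 0.85), (array([206., 173.]), 0.67)]
can [(array([280., 165.]), 0.93), (array([309., 210.]), 0.42)]
pusher []
pusher_grip [(array([349., 282.]), 0.85)]
pusher_face [(array([348., 278.]), 0.97), (array([280., 157.]), 0.72)]
lid_stack [(array([205., 172.]), 0.71)]
standing_can [(array([345., 152.]), 0.71)]
seam_gauge [(array([379., 190.]), 0.83)]
top {'fx': 379.50561785831104, 'fy': 379.50561785831104, 'cx': 323.25163750485876, 'cy': 199.99672086062455, 'k1': -0.08621884981519211, 'R': array([[ 0.02016764, -0.99966529, -0.01620422],
       [-0.9952646 , -0.01853214, -0.09541982],
       [ 0.09508758,  0.01805188, -0.99530522]]), 't': array([0.00432471, 0.56386286, 0.91542487])}
runway [(array([307., 204.]), 0.69)]
can [(a
[... 734 characters left out ...]
00,
         1.00000000e+00]])}
{'t': 0.9, 'joint_positions': array([ 1.12992659e+00,  2.20356562e-01,  1.52652005e+00,  4.55154420e-06,
        1.39469871e+00, -1.26088297e-01]), 'qvel': array([-0.00044329, -0.00033345,  0.0004453 , -0.00047225,  0.00071135,
        0.0004214 ]), 'tau': array([ 5.84570789e-04, -4.96849751e+01, -3.89733911e+01, -4.97078072e-04,
        8.19742872e-04, -2.32138831e-06]), 'tool_pos': array([0.1934951 , 0.5942798 , 0.23131595]), 'tool_rot': array([ 8.09200043e-01,  5.87533225e-01,  6.52176967e-06, -6.13493977e-06]), 'force': array([ 0.17368695, -0.52680122,  0.76150464]), 'wrist_torque': array([0.00427253, 0.03362543, 0.01099717]), 'opening': 1.001315423563514}
```

View pics/scene0.png

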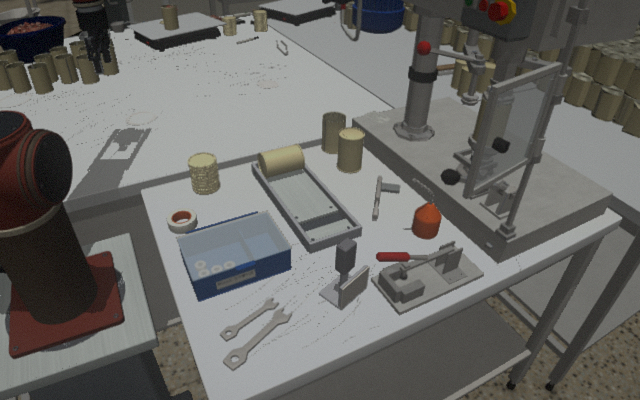

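View pics/top0.png

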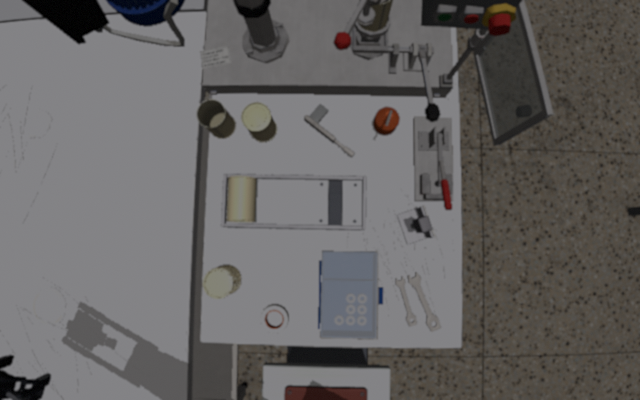

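The runway lies mid-table, with the can at its left end (top view 240,196). The pusher stands to its right at (413,224), the lids are front left at (224,283), and the seat gap is near column 335. Next I'll turn these into positions.

```bash
cat > h.py <<'E'
import numpy as np,cv2
from scipy.spatial.transform import Rotation as Rot
def cloud(info,d,R=None,t=None):
    K=np.array([[info['fx'],0,info['cx']],[0,info['fy'],info['cy']],[0,0,1]])
    v,u=np.mgrid[0:d.shape[0],0:d.shape[1]]
    p=cv2.undistortPoints(np.stack([u,v],-1).reshape(-1,1,2).astype(np.float64),K,np.array([info['k1'],0,0,0.])).reshape(*d.shape,2)
    pc=np.dstack([p*d[...,None],d])
    if 'R' in info: return (pc-info['t'])@info['R']
    T=info['tool_from_camera']; q=pc@T[:3,:3].T+T[:3,3]
    return q@R.T+t
def wristshot(arm,name=None):
    o=arm.get_obs(); im,d=arm.capture('wrist')
    P=cloud(arm.camera_info('wrist'),d,Rot.from_quat(o['tool_rot']).as_matrix(),o['tool_pos'])
    P[d<=0]=np.nan
    if name: cv2.imwrite(f'pics/{name}.png',im); np.save(f'pics/{name}.npy',P)
    return im,d,P
def down(phi):  # tool z down, tool x at angle phi in world xy
    c,s=np.cos(phi),np.sin(phi)
    return Rot.from_matrix(np.array([[c,s,0],[s,-c,0],[0,0,-1]])).as_quat()
E
python3 - <<'E'
from station import arm
from h import *
C={}
for n in ["top","scene"]:
    im,d=arm.capture(n); P=cloud(arm.camera_info(n),d); P[d<=0]=np.nan
    C[n]=(im,P); np.save(f'pics/{n}P.npy',P)
    for t in ["runway","can","pusher","lid_stack","standing_can"]:
        r=arm.masks_of(n,t)
        if not r: print(n,t,None);continue
        m=r[0]['region']; np.save(f'pics/{n}_{t}.npy',m)
        q=P[m]; q=q[~np.isnan(q[:,0])]
        print(n,t,round(r[0]['p'],2),m.sum(),np.round(np.median(q,0),3),np.round(np.percentile(q,2,0),3),np.round(np.percentile(q,98,0),3))
    for uv in [(440,310),(300,330),(120,260),(205,230),(240,195)]: 
        if n=='top':print(uv,np.round(P[uv[1],uv[0]],3))
E
```

```text
top runway 0.58 6376 [0.559 0.058 0.014] [ 0.495 -0.084  0.002] [0.623 0.264 0.032]
top can 0.63 1316 [0.559 0.208 0.078] [0.508 0.181 0.02 ] [0.611 0.244 0.085]
top pusher 0.65 918 [ 0.506 -0.207  0.008] [ 0.468 -0.243  0.003] [ 0.547 -0.179  0.131]
top lid_stack 0.6 978 [0.364 0.247 0.084] [0.331 0.22  0.007] [0.396 0.288 0.088]
top standing_can 0.79 1037 [0.741 0.171 0.104] [0.716 0.143 0.005] [0.782 0.207 0.109]
(440, 310) [ 0.294 -0.283  0.001]
(300, 330) [ 0.238  0.067 -0.002]
(120, 260) [0.399 0.541 0.004]
(205, 230) [0.483 0.318 0.002]
(240, 195) [0.567 0.211 0.081]
scene runway 0.83 5071 [0.557 0.035 0.016] [ 0.493 -0.09   0.003] [0.624 0.228 0.033]
scene can 0.69 1131 [0.55  0.19  0.067] [0.507 0.179 0.028] [0.61  0.239 0.086]
scene pusher 0.67 1781 [ 0.499 -0.226  0.053] [ 0.468 -0.253  0.004] [ 0.548 -0.189  0.131]
scene lid_stack 0.94 1093 [0.358 0.23  0.063] [0.327 0.219 0.005] [0.394 0.281 0.089]
scene standing_can 0.69 1042 [0.739 0.153 0.073] [0.717 0.141 0.006] [0.78  0.203 0.11 ]
```

Run:
```python
from station import arm
from h import *
for n,p in [("w_run",(0.54,0.06,0.32)),("w_push",(0.50,-0.20,0.29))]:
    arm.goto(p,down(-np.pi/2)); arm.pause(0.3)
    im,d,P=wristshot(arm,n)
    for t in ["runway","can","pusher","pusher_grip","pusher_face"]:
        r=arm.masks_of('wrist',t)
        if not r: print(n,t,None);continue
        m=r[0]['region']; np.save(f'pics/{n}_{t}.npy',m)
        q=P[m]; q=q[~np.isnan(q[:,0])]
        print(n,t,round(r[0]['p'],2),m.sum(),np.round(r[0]['location']),np.round(np.median(q,0),3),np.round(np.percentile(q,1,0),3),np.round(np.percentile(q,99,0),3))
o=arm.get_obs();print(o['t'],o['joint_positions'])
```

```text
w_run runway 0.93 18563 [323. 149.] [0.564 0.056 0.014] [ 0.496 -0.085  0.002] [0.625 0.266 0.031]
w_run can 0.95 4362 [204. 150.] [0.563 0.205 0.078] [0.508 0.181 0.028] [0.613 0.244 0.084]
w_run pusher 0.65 3659 [508. 191.] [ 0.514 -0.206  0.039] [ 0.467 -0.236  0.003] [ 0.551 -0.177  0.13 ]
w_run pusher_grip 0.83 3873 [506. 190.] [ 0.514 -0.206  0.036] [ 0.462 -0.278 -0.001] [ 0.552 -0.176  0.13 ]
w_run pusher_face 0.6 3765 [507. 190.] [ 0.514 -0.206  0.038] [ 0.467 -0.237  0.001] [ 0.552 -0.176  0.13 ]
w_push runway 0.9 20889 [137. 123.] [0.563 0.049 0.014] [ 0.495 -0.089  0.003] [0.625 0.211 0.031]
w_push can 0.59 3238 [ 18. 130.] [0.555 0.185 0.062] [0.507 0.18  0.028] [0.612 0.202 0.08 ]
w_push pusher 0.94 2690 [328. 166.] [ 0.516 -0.211  0.06 ] [ 0.465 -0.247 -0.001] [ 0.55  -0.174  0.131]
w_push pusher_grip 0.77 2603 [328. 163.] [ 0.515 -0.211  0.06 ] [ 0.468 -0.248  0.003] [ 0.548 -0.176  0.131]
w_push pusher_face 0.92 2650 [329. 163.] [ 0.515 -0.211  0.06 ] [ 0.467 -0.247  0.004] [ 0.549 -0.176  0.131]
6.025 [-5.26767053e-01 -2.07363689e-02  1.67650515e+00  2.37338896e-05
  1.48580273e+00  1.04384083e+00]
```

```bash
python3 -c "
import cv2,numpy as np
a=cv2.imread('pics/w_run.png');b=cv2.imread('pics/w_push.png')
cv2.imwrite('pics/w2.png',cv2.resize(np.vstack([a,b]),(480,600)))"
```

```text
(no output)
```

View pics/w_run.png

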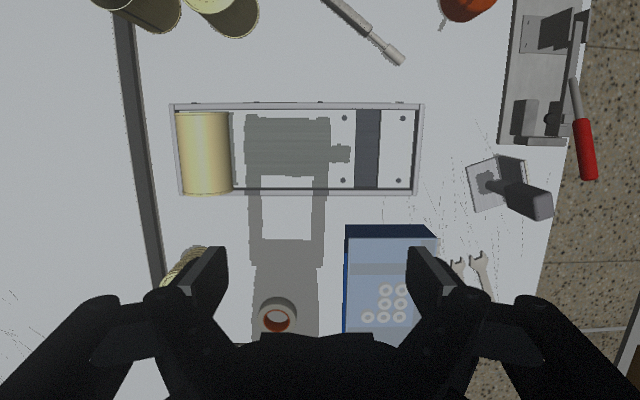

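View pics/w_push.png

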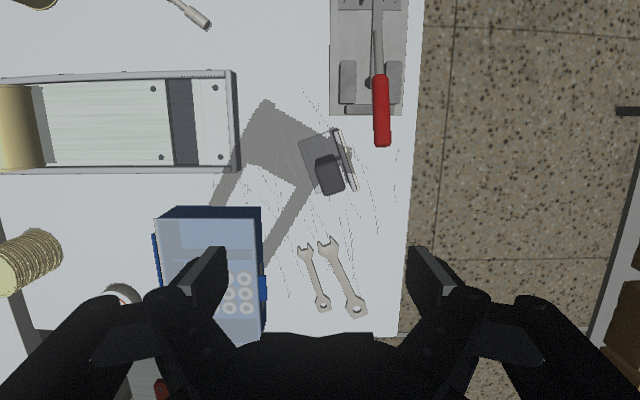

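The wrist views show the runway with its gap at columns 358–380 and the can at (204,150). The pusher's blade is at (345,160), facing right and slightly towards the far side of the table. Next I'll fit both in metric terms.

Run:
```python
from h import *
def rect(pts):
    (c,s,a)=cv2.minAreaRect((pts[:,:2]*1000).astype(np.float32)); return np.round(c,1),np.round(s,1),round(a,2)
for n in ["w_push","w_run"]:
    P=np.load(f'pics/{n}.npy'); 
    B=(abs(P[...,0]-.51)<.06)&(P[...,1]<-.15)&(P[...,1]>-.27)
    Q=P[B]
    for lo,hi in [(.004,.009),(.045,.066),(.057,.066),(.07,.125),(.125,.134)]:
        q=Q[(Q[:,2]>lo)&(Q[:,2]<hi)]
        if len(q)>8: print(n,lo,hi,len(q),rect(q),np.round(np.median(q,0),4))
    # runway
    A=(P[...,0]>.46)&(P[...,0]<.66)&(P[...,1]>-.13)&(P[...,1]<.3)&(P[...,2]>.024)&(P[...,2]<.035)
    q=P[A]; print('guides',len(q),rect(q), np.median(q[:,2]))
    for side in (-1,1):
        s=q[(np.sign(q[:,0]-.56)==side)&(abs(q[:,0]-.56)>.05)&(q[:,1]>-.08)&(q[:,1]<.16)]
        k=np.polyfit(s[:,1],s[:,0],1); r=s[:,0]-np.polyval(k,s[:,1]); print(side,k,r.std(),len(s))
    e=q[(abs(q[:,0]-.56)<.045)&(q[:,1]<-.07)]; 
    if len(e)>5: print('endstop right y',np.polyfit(e[:,0],e[:,1],1),np.median(e[:,1]),np.percentile(e[:,1],[2,98]))
    e=q[(abs(q[:,0]-.56)<.045)&(q[:,1]>.25)]
    if len(e)>5: print('endstop left y',np.median(e[:,1]),np.percentile(e[:,1],[2,98]))
    m=np.load(f'pics/{n}_can.npy'); q=P[m]; q=q[~np.isnan(q[:,0])]; q=q[q[:,2]>.055]
    print('can',np.round(np.percentile(q,[1,99],0),3), 'rect',rect(q))
    # circle fit in y,z
    from scipy.optimize import least_squares
    f=least_squares(lambda p:np.hypot(q[:,1]-p[0]-p[2]*(q[:,0]-.56),q[:,2]-p[1])-.0355,[.21,.05,0],loss='soft_l1',f_scale=.002); print(f.x)
    D=P[(abs(P[...,0]-.56)<.04)&(P[...,1]>-.08)&(P[...,1]<.15)]
    print('deck z',np.nanmedian(D[:,2]))
    T=P[(P[...,0]<.48)&(P[...,0]>.44)&(P[...,1]>-.1)&(P[...,1]<.1)]; print('table',np.nanmedian(T[:,2]))
    g=D[(D[:,2]<.008)]; print('gap y',np.percentile(g[:,1],[2,50,98]),len(g))
```

```text
w_push 0.004 0.009 1074 (array([ 514.5, -206.3]), array([97.3, 56.6]), 19.1) [ 0.5212 -0.1968  0.0054]
w_push 0.045 0.066 548 (array([ 513. , -232.1]), array([79. , 15.9]), 19.53) [ 0.515  -0.2338  0.061 ]
w_push 0.057 0.066 514 (array([ 514. , -234.9]), array([79. , 10.2]), 19.88) [ 0.5155 -0.2341  0.0611]
w_push 0.07 0.125 274 (array([ 534.5, -240.1]), array([32.6, 89.5]), 40.94) [ 0.5248 -0.2179  0.1189]
w_push 0.125 0.134 1130 (array([ 526.6, -237. ]), array([36.6, 97.1]), 38.26) [ 0.5146 -0.2166  0.1292]
guides 3950 (array([559.5,  88.5]), array([133.5, 356.4]), 0.12) 0.029535671613146075
-1 [0.0039379  0.49783952] 0.002760550317295055 1141
1 [-0.00156153  0.62155395] 0.0026383091921530454 1324
endstop right y [ 0.00600075 -0.08908066] -0.08587905718863076 [-0.08933601 -0.08128675]
can [[0.507 0.181 0.055]
 [0.612 0.202 0.081]] rect (array([559.7, 191.1]), array([ 24.3, 107.7]), 88.25)
[2.16797286e-01 4.84049757e-02 1.78371866e-04]
deck z 0.013587335452006827
table -0.000248587448745341
gap y [-0.02635258 -0.00988035  0.00596112] 1396
w_run 0.004 0.009 1264 (array([ 514.7, -206.
[... 353 characters left out ...]
.202   0.107 ]
w_run 0.125 0.134 807 (array([ 525.2, -236.2]), array([37.7, 95.9]), 37.09) [ 0.5142 -0.2144  0.1289]
guides 3848 (array([559.6,  90.7]), array([132.9, 359.6]), 0.05) 0.02923600640782667
-1 [0.00218594 0.49925725] 0.0026217405663473514 993
1 [-0.00230868  0.62153407] 0.0026601963262697153 1202
endstop right y [-0.01101914 -0.07711675] -0.08300958223848924 [-0.08798505 -0.07974858]
endstop left y 0.265740635272266 [0.26250699 0.26985763]
can [[0.508 0.182 0.056]
 [0.612 0.243 0.084]] rect (array([560. , 213.9]), array([ 65.8, 107.1]), 89.51)
[0.21580473 0.04748039 0.00498322]
deck z 0.3973044817832008
table -0.0005718198096883453
gap y [-0.03092974 -0.01384137  0.00331051] 1254
```

Run:
```python
from h import *
psi=-np.pi/2+np.radians(19.5); ex=np.array([np.cos(psi),np.sin(psi)]); ey=np.array([-ex[1],ex[0]])
for n in ["w_push","w_run","topP","sceneP"]:
    P=np.load(f'pics/{n}.npy').reshape(-1,3); 
    Q=P[np.hypot(P[:,0]-.51,P[:,1]+.212)<.05]
    for lo,hi in [(.004,.009),(.058,.066),(.070,.124),(.126,.134)]:
        q=Q[(Q[:,2]>lo)&(Q[:,2]<hi)]
        if hi>.07: q=q[np.hypot(q[:,0]-.51,q[:,1]+.212)<.03]
        if len(q)<6: continue
        r=cv2.minAreaRect((q[:,:2]*1000).astype(np.float32))
        u=(q[:,:2]-[.51,-.212])*1000
        print(n,lo,hi,len(q),np.round(r[0],1),np.round(r[1],1),round(r[2],1),'x',np.round(np.percentile(u@ex,[3,50,97]),1),'y',np.round(np.percentile(u@ey,[3,50,97]),1),np.round(np.median(q[:,2]),4))
```

```text
w_push 0.004 0.009 1068 [ 504.9 -206.2] [79.3 50.5] 19.0 x [-30.9 -11.1  17.1] y [-36.7  14.4  34.7] 0.0054
w_push 0.058 0.066 512 [ 514.1 -234.9] [78.8 10.2] 19.9 x [18.  22.8 27.6] y [-40.5  -2.3  33.3] 0.0611
w_push 0.07 0.124 136 [ 521.6 -206.7] [ 3.2 23.2] 13.3 x [-12.6  -1.9   9.3] y [12.  13.4 13.6] 0.1002
w_push 0.126 0.134 736 [ 506.  -211.2] [33.5 24.8] 19.5 x [-13.3  -2.    9.3] y [-18.6  -2.6  12.2] 0.1292
w_run 0.004 0.009 1257 [ 505.9 -209.7] [80.2 59.1] 19.4 x [-30.8  -9.9  17.8] y [-40.3   3.9  34.7] 0.0053
w_run 0.058 0.066 198 [ 520.9 -221.4] [28.9 60.2] 69.6 x [13.9 21.3 27.1] y [ 0.  20.3 35.4] 0.0609
w_run 0.07 0.124 835 [ 507.7 -202. ] [20.3 38.9] 75.1 x [-15.5 -14.1   5.5] y [-17.2   6.6  13.1] 0.0999
w_run 0.126 0.134 517 [ 505.8 -210.6] [33.7 25.8] 18.6 x [-14.2  -4.    8.1] y [-18.6  -2.4  12.2] 0.1289
topP 0.004 0.009 439 [ 506.4 -207.6] [78.4 91.4] 81.6 x [-31.1 -11.5  16.8] y [-41.2   0.6  34.8] 0.0062
topP 0.058 0.066 82 [ 514.5 -235.3] [79.5 10.3] 19.5 x [18.4 23.1 27.8] y [-41.8  14.1  35.2] 0.062
topP 0.07 0.124 86 [ 506.9 -202.1] [16.  37.6] 83.4 x [-14.8 -14.1  -1.3] y [-19.2  -1.6  13.7] 0.0989
topP 0.126 0.134 165 [ 506.1 -211.3] [33.5 25.3] 18.8 x [-13.1  -2.2   9.7] y [-18.8  -3.4  12. ] 0.1292
sceneP 0.004 0.009 370 [ 507.7 -221. ] [79.1 75.7] 19.1 x [-28.9 -12.3  29.6] y [-43.  -24.2  28. ] 0.0063
sceneP 0.058 0.066 194 [ 512. -231.] [79.5 23.2] 19.6 x [19.6 25.3 29.7] y [-41.   -5.5  33. ] 0.0619
sceneP 0.07 0.124 417 [ 503.2 -221.6] [20.6 39. ] 72.3 x [-10.5  10.4  12.3] y [-21.5 -18.6   8.8] 0.0972
sceneP 0.126 0.134 192 [ 505.4 -213.6] [34.1 26. ] 19.3 x [-11.4   1.5  11.5] y [-20.5  -5.6  10.6] 0.1303
```

Run:
```python
from h import *
psi=-np.pi/2+.34; ex=np.array([np.cos(psi),np.sin(psi)]); ey=np.array([-ex[1],ex[0]])
for n in ["w_push","topP","sceneP"]:
    P=np.load(f'pics/{n}.npy').reshape(-1,3)
    u=(P[:,:2]-[.506,-.2112])
    a=u@ex;b=u@ey
    m=(P[:,2]>.035)&(np.hypot(a,b)<.15)&((abs(a)>.033)|(abs(b)>.042))&(P[:,2]<.2)&(P[:,1]<-.12)
    q=np.c_[a,b,P[:,2]][m]
    print(n,len(q)); 
    if len(q): print(np.round(q[np.argsort(np.hypot(q[:,0],q[:,1]))[:len(q):max(1,len(q)//12)]],3))
```

```text
w_push 3356
[[0.054 0.016 0.126]
 [0.062 0.033 0.126]
 [0.074 0.025 0.124]
 [0.069 0.047 0.121]
 [0.073 0.052 0.121]
 [0.078 0.057 0.115]
 [0.078 0.07  0.11 ]
 [0.082 0.075 0.109]
 [0.064 0.099 0.042]
 [0.112 0.054 0.042]
 [0.09  0.095 0.093]
 [0.089 0.108 0.084]
 [0.092 0.118 0.069]]
topP 717
[[0.055 0.018 0.13 ]
 [0.05  0.05  0.041]
 [0.051 0.059 0.048]
 [0.063 0.055 0.049]
 [0.05  0.073 0.043]
 [0.054 0.077 0.043]
 [0.081 0.061 0.113]
 [0.081 0.071 0.109]
 [0.08  0.08  0.048]
 [0.07  0.098 0.043]
 [0.062 0.111 0.041]
 [0.095 0.099 0.088]
 [0.116 0.093 0.042]]
sceneP 1233
[[0.055 0.018 0.127]
 [0.072 0.021 0.119]
 [0.067 0.048 0.047]
 [0.079 0.042 0.044]
 [0.063 0.071 0.037]
 [0.083 0.059 0.114]
 [0.083 0.069 0.067]
 [0.064 0.093 0.044]
 [0.062 0.099 0.041]
 [0.087 0.087 0.097]
 [0.091 0.094 0.071]
 [0.09  0.108 0.071]
 [0.123 0.084 0.044]]
```

```bash
python3 - <<'E'
from station import arm
from h import *
psi=-np.pi/2+.34; q=down(psi+np.pi/2)
p=np.array([.506,-.2112,.086])
arm.goto(p+[0,0,.13],q)
arm.line_to(p,feed=.12)
o=arm.get_obs(); print(o['t'],o['tool_pos'],o['force'])
arm.gripper_to(0.0,force=60); arm.pause(.2)
o=arm.get_obs(); print(o['opening'],o['force'],o['tool_pos'])
arm.line_to(p+[0,0,.10],feed=.1); arm.pause(.2)
o=arm.get_obs(); print(o['t'],o['opening'],o['force'],o['joint_positions'])
im,d,P=wristshot(arm,'w_held')
for n in ['scene','top']:
    im,d=arm.capture(n); cv2.imwrite(f'pics/{n}_held.png',im); Q=cloud(arm.camera_info(n),d); np.save(f'pics/{n}_heldP.npy',Q)
E
python3 -c "
import cv2
a=cv2.imread('pics/scene_held.png')[150:350,230:530];cv2.imwrite('pics/sh.png',cv2.resize(a,(750,500)))"
```

```text
8.9417 [ 0.50667837 -0.21161914  0.08695003] [ 0.47826583 -0.14837002  0.90923975]
0.3896736418743555 [-0.93630811 -0.92717548  4.89322582] [ 0.50617841 -0.21140497  0.0864136 ]
11.0167 0.39431093524241617 [-0.68276075 -0.12646107 -2.37727554] [-5.39263098e-01  7.55253277e-02  1.77660863e+00  2.48906078e-05
  1.29083415e+00 -8.79238744e-01]
```

View pics/sh.png

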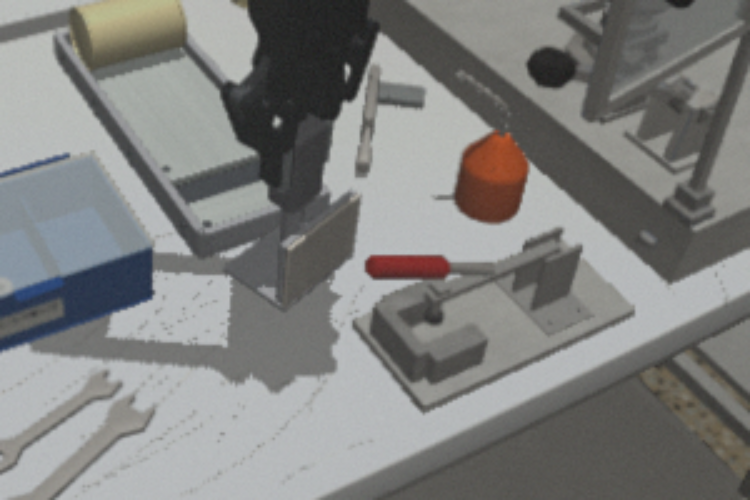

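View pics/w_held.png

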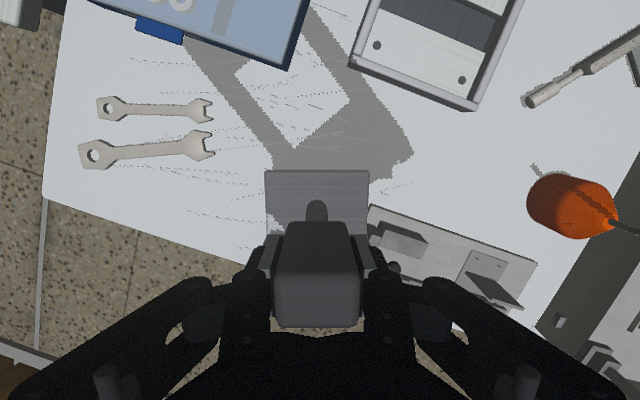

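```bash
python3 - <<'E'
from station import arm
from h import *
P=np.load('pics/w_held.npy'); q=P[175:225,275:360].reshape(-1,3)
k=np.linalg.lstsq(np.c_[q[:,:2],np.ones(len(q))],q[:,2],rcond=None)[0]; print('foot plane',k,np.median(q,0))
arm.line_to([.506,-.2112,.24],feed=.15)
arm.goto([.56,.302,.24],down(0.0))
arm.line_to([.56,.302,.128],feed=.1); arm.pause(.3)
o=arm.get_obs(); print(o['t'],o['tool_pos'],o['force'],o['joint_positions'])
wristshot(arm,'w_behind')
for n in ['scene','top']:
    im,d=arm.capture(n); cv2.imwrite(f'pics/{n}_b.png',im); Q=cloud(arm.camera_info(n),d); np.save(f'pics/{n}_bP.npy',Q)
    m=arm.masks_of(n,'can')
    if m:
        q=Q[m[0]['region']]; print(n,m[0]['p'],np.round(np.percentile(q,[2,50,98],0),3))
Q=np.load('pics/scene_bP.npy').reshape(-1,3)
for z0,z1 in [(.036,.05),(.05,.07),(.07,.09),(.09,.106)]:
    m=(abs(Q[:,0]-.56)<.05)&(Q[:,1]>.25)&(Q[:,1]<.35)&(Q[:,2]>z0)&(Q[:,2]<z1)
    print(z0,m.sum(),np.round(np.percentile(Q[m],[3,50,97],0),3) if m.sum() else '')
E
python3 -c "
import cv2
a=cv2.imread('pics/scene_b.png')[60:260,150:450];cv2.imwrite('pics/sb.png',cv2.resize(a,(750,500)))"
```

```text
** On entry to DLASCL parameter number  4 had an illegal value
 ** On entry to DLASCL parameter number  4 had an illegal valueTraceback (most recent call last):
  File "<stdin>", line 4, in <module>
    x, resids, rank, s = _umath_linalg.lstsq(a, b, rcond,
                         ~~~~~~~~~~~~~~~~~~~^^^^^^^^^^^^^
                                             signature=signature)
                                             ^^^^^^^^^^^^^^^^^^^^
    raise LinAlgError("SVD did not converge in Linear Least Squares")
numpy.linalg.LinAlgError: SVD did not converge in Linear Least Squares
[ WARN:0@0.018] global loadsave.cpp:275 findDecoder imread_('pics/scene_b.png'): can't open/read file: check file path/integrity
Traceback (most recent call last):
TypeError: 'NoneType' object is not subscriptable
```

The scene view shows the pusher held upright in the fingers. The script then stopped on missing depth readings before anything moved, so I'll filter those out and rerun.

```bash
python3 - <<'E'
from station import arm
from h import *
P=np.load('pics/w_held.npy'); q=P[175:225,275:360].reshape(-1,3); q=q[~np.isnan(q[:,0])]; q=q[abs(q[:,2]-.106)<.02]
print(len(q))
if len(q)>50:
    k=np.linalg.lstsq(np.c_[q[:,:2],np.ones(len(q))],q[:,2],rcond=None)[0]; print('foot plane',k,np.median(q,0))
arm.line_to([.506,-.2112,.24],feed=.15)
arm.goto([.56,.302,.24],down(0.0))
arm.line_to([.56,.302,.128],feed=.1); arm.pause(.3)
o=arm.get_obs(); print(o['t'],o['tool_pos'],o['force'],o['joint_positions'])
wristshot(arm,'w_behind')
for n in ['scene','top']:
    im,d=arm.capture(n); cv2.imwrite(f'pics/{n}_b.png',im); Q=cloud(arm.camera_info(n),d); Q[d<=0]=9; np.save(f'pics/{n}_bP.npy',Q)
    m=arm.masks_of(n,'can')
    if m:
        q=Q[m[0]['region']]; print(n,m[0]['p'],np.round(np.percentile(q,[2,50,98],0),3))
Q=np.load('pics/scene_bP.npy').reshape(-1,3)
for z0,z1 in [(.036,.05),(.05,.07),(.07,.09),(.09,.106)]:
    m=(abs(Q[:,0]-.56)<.05)&(Q[:,1]>.25)&(Q[:,1]<.35)&(Q[:,2]>z0)&(Q[:,2]<z1)
    print(z0,m.sum(),np.round(np.percentile(Q[m],[3,50,97],0),3) if m.sum() else '')
E
python3 -c "
import cv2
a=cv2.imread('pics/scene_b.png')[60:260,150:450];cv2.imwrite('pics/sb.png',cv2.resize(a,(750,500)))"
```

```text
3761
foot plane [ 0.00174858 -0.009587    0.10194609] [ 0.50067687 -0.20169554  0.10429807]
15.1083 [0.56020852 0.30207917 0.12845796] [ 0.77632367 -0.08174314 -2.36270983] [ 3.70732726e-01  3.34375912e-01  1.58746296e+00 -1.95675732e-05
  1.21905300e+00  3.70751020e-01]
scene 0.76 [[0.507 0.179 0.016]
 [0.551 0.191 0.066]
 [0.612 0.248 0.086]]
top 0.81 [[0.508 0.181 0.044]
 [0.559 0.208 0.079]
 [0.611 0.245 0.085]]
0.036 18 [[0.519 0.287 0.047]
 [0.522 0.315 0.048]
 [0.531 0.332 0.05 ]]
0.05 149 [[0.52  0.269 0.05 ]
 [0.553 0.273 0.062]
 [0.596 0.32  0.07 ]]
0.07 180 [[0.52  0.269 0.071]
 [0.556 0.272 0.08 ]
 [0.596 0.276 0.089]]
0.09 184 [[0.52  0.268 0.091]
 [0.557 0.273 0.099]
 [0.596 0.297 0.105]]
```

View pics/sb.png

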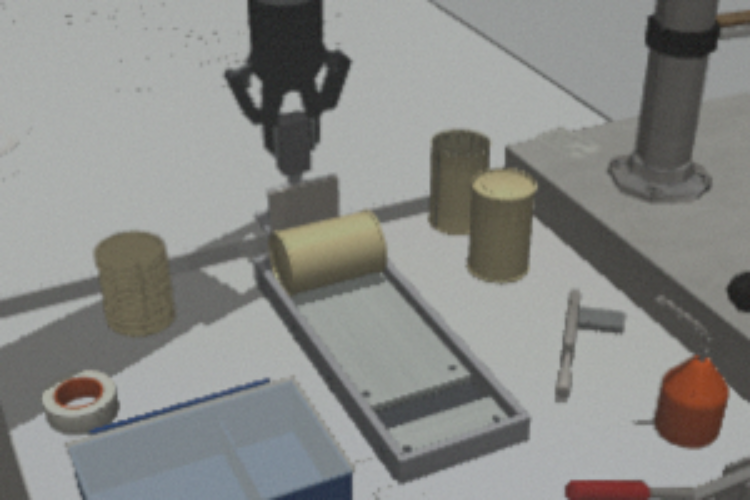

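View pics/w_behind.png

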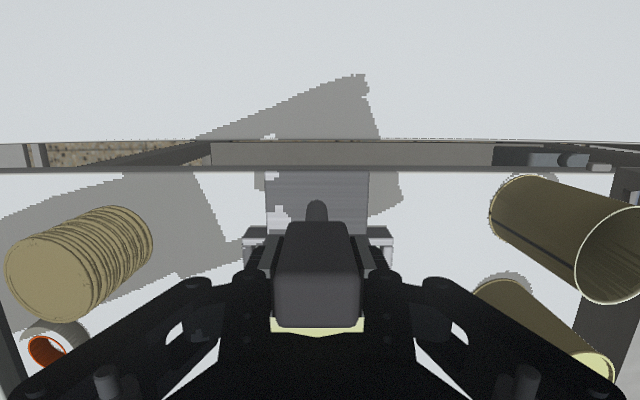

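The pusher is square behind the can: its face is at y=0.272 and the can's back at about 0.252. I'll close the gap slowly, then push in one gentle stroke.

```bash
python3 - <<'E'
from station import arm
from h import *
arm.line_to([.56,.289,.126],feed=.03)
arm.line_to([.56,.059,.126],feed=.045)
o=arm.get_obs(); print(o['t'],o['tool_pos'],o['force']); arm.pause(.5)
from scipy.optimize import least_squares
for n in ['scene','top']:
    im,d=arm.capture(n); cv2.imwrite(f'pics/{n}_c.png',im); Q=cloud(arm.camera_info(n),d); Q[d<=0]=9
    m=arm.masks_of(n,'can')
    for r in m[:2]:
        q=Q[r['region']]; print(n,r['p'],np.round(np.percentile(q,[2,50,98],0),3))
    q=Q[m[0]['region']]; q=q[(q[:,2]>.05)&(q[:,2]<.09)]
    f=least_squares(lambda p:np.hypot(q[:,1]-p[0]-p[2]*(q[:,0]-.56),q[:,2]-p[1])-.0355,[np.median(q[:,1]),.05,0],loss='soft_l1',f_scale=.002); print(f.x)
E
python3 -c "
import cv2
a=cv2.imread('pics/scene_c.png')[100:300,200:500];cv2.imwrite('pics/sc.png',cv2.resize(a,(750,500)))"
```

```text
21.2083 [0.55999847 0.0590435  0.12599102] [-0.60728519 -0.37268585 -3.00837059]
scene 0.67 [[ 0.507 -0.048  0.029]
 [ 0.55  -0.035  0.066]
 [ 0.61   0.009  0.08 ]]
[-0.01293671  0.04363707  0.007946  ]
top 0.98 [[ 0.508 -0.047  0.02 ]
 [ 0.554 -0.022  0.076]
 [ 0.61   0.003  0.447]]
[-0.01328777  0.04274481  0.00388875]
```

View pics/sc.png

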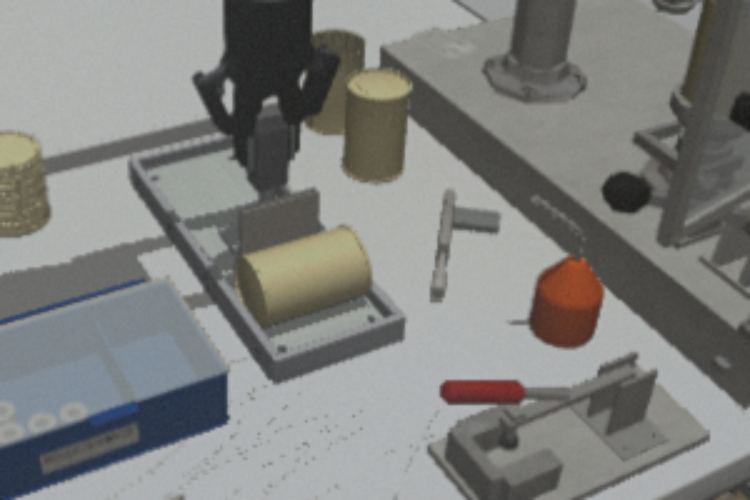

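The can is in the seat: its centre is at about (0.56, -0.013), and its height has dropped about 4.8 mm from the deck value. I'll back off, lift and put the pusher back on its original spot.

```bash
python3 - <<'E'
from station import arm
from h import *
psi=-np.pi/2+.34; q=down(psi+np.pi/2)
arm.line_to([.56,.11,.126],feed=.08)
arm.line_to([.56,.11,.25],feed=.15)
arm.goto([.505,-.208,.25],q)
arm.line_to([.505,-.208,.10],feed=.12)
print(arm.line_to([.505,-.208,.083],feed=.02,stop_force=3))
o=arm.get_obs(); print(o['t'],o['tool_pos'],o['force'])
arm.gripper_to(0.85); arm.pause(.3)
o=arm.get_obs(); print(o['tool_pos'],o['opening'],o['force'])
arm.line_to([.505,-.208,.25],feed=.1)
arm.goto([.45,0.0,.32],down(0))
arm.pause(.3)
from scipy.optimize import least_squares
for n in ['scene','top']:
    im,d=arm.capture(n); cv2.imwrite(f'pics/{n}_e.png',im); Q=cloud(arm.camera_info(n),d); Q[d<=0]=9
    m=arm.masks_of(n,'can')
    if m:
        c=Q[m[0]['region']]; c=c[(c[:,2]>.05)&(c[:,2]<.09)]
        f=least_squares(lambda p:np.hypot(c[:,1]-p[0]-p[2]*(c[:,0]-.56),c[:,2]-p[1])-.0355,[np.median(c[:,1]),.05,0],loss='soft_l1',f_scale=.002); print(n,'can',f.x)
    P=Q.reshape(-1,3)
    for lo,hi in [(.004,.009),(.058,.066),(.126,.134)]:
        k=P[(np.hypot(P[:,0]-.505,P[:,1]+.208)<(.03 if lo>.1 else .05))&(P[:,2]>lo)&(P[:,2]<hi)]
        if len(k)>5: print(lo,len(k),cv2.minAreaRect((k[:,:2]*1000).astype(np.float32)),np.median(k[:,2]))
    for t in ["lid_stack","standing_can","seam_gauge"]:
        r=arm.masks_of(n,t)
        if r: print(t,round(r[0]['p'],2),np.round(np.median(Q[r[0]['region']],0),3))
print(arm.get_obs()['t'])
E
python3 -c "
import cv2
a=cv2.imread('pics/scene_e.png')[100:340,180:540];cv2.imwrite('pics/se.png',cv2.resize(a,(750,500)))"
```

```text
True
26.9583 [ 0.50478173 -0.20788854  0.08649018] [-0.16684931 -0.14118958  4.0711289 ]
[ 0.50360185 -0.2072272   0.08516494] 0.8499676079287795 [-0.76355885  0.48313002  0.65502818]
scene can [-0.01308492  0.04370241  0.00582451]
0.004 368 ((503.9744873046875, -209.7666015625), (79.9600830078125, 61.584136962890625), 19.838462829589844) 0.006257575844698647
0.058 196 ((510.7244567871094, -227.37823486328125), (79.20330047607422, 23.104427337646484), 19.526775360107422) 0.06193958253275919
0.126 190 ((504.2991943359375, -210.111572265625), (33.961063385009766, 24.589405059814453), 21.138803482055664) 0.13038627044809292
lid_stack 0.75 [0.358 0.23  0.061]
standing_can 0.93 [0.739 0.154 0.073]
seam_gauge 0.8 [0.765 0.021 0.015]
top can [-0.01384688  0.04249945 -0.00512926]
0.004 241 ((513.4756469726562, -217.15463256835938), (89.89814758300781, 65.8890151977539), 40.58684158325195) 0.006049775848915221
0.058 82 ((513.2684326171875, -231.84048461914062), (79.60774993896484, 10.385650634765625), 19.563310623168945) 0.061062916208872026
0.126 167 ((504.810302734375, -207.587646484375), (33.39556121826172, 24.694400787353516), 19.133052825927734) 0.12958265287146256
lid_stack 0.92 [0.364 0.25  0.085]
standing_can 0.57 [0.742 0.172 0.104]
seam_gauge 0.62 [0.76  0.026 0.018]
31.2333
```

View pics/se.png

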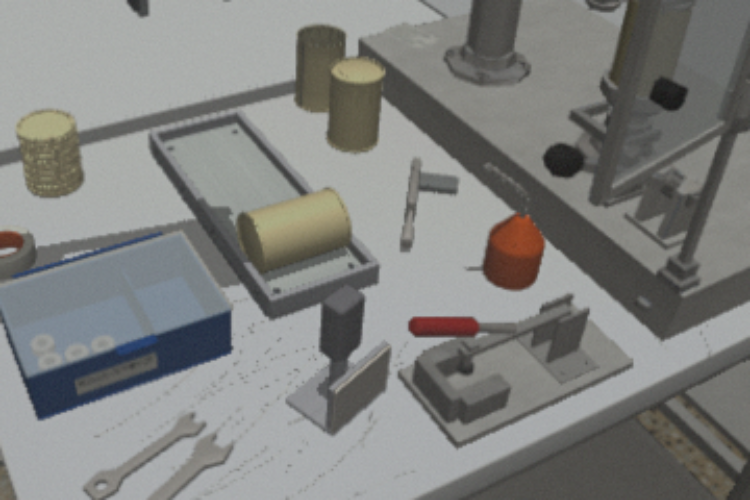

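The final picture shows the can lying in the seat, the pusher standing upright to the right of the runway, and the bystanders where they were.

```bash
python3 -c "
from station import arm
arm.close_job()"
```

```text
the job is handed in; nothing more can be done
```

I rolled the can into the seat with the pusher, stood the pusher back almost exactly where it was found, and handed the job in at about 31 s of the 64 s allowed.

- **Push:** I gripped the pusher by its grip, set it square behind the can with its underside about 40 mm up, and pushed in one stroke at a mean 4.5 cm/s. I did not measure the can's own speed.
- **Can:** both fixed cameras put its centre at y ≈ -0.013, about 1 mm from my estimate of the seat. It sits about 5 mm lower than it did on the deck, and its axis is within about 0.01 rad of straight across the runway.
- **Pusher:** it stands upright with its grip top at 130 mm and its foot plate at 6 mm, as they should be on the table. It is clear of the runway and released.
- **Bystanders:** the lid stack and standing can measure within about 3 mm of where they started. I had no starting measurement for the seam gauge, but nothing went near it and it looks unmoved in the pictures.

One script stopped on missing depth readings before anything had moved; I fixed it and reran it. No check on the final state failed or disagreed.

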